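# Draw the drain bolt under the draining rack with the hooked rod

### The job

The drip tray under the wire draining rack has a flat slide bolt over its drain, too far under the rack for a hand. Take the hooked rod, reach in from the rack's open front, hook the bolt's upright stem and draw the bolt all the way open towards the front, without putting the gripper on the bolt. Then lay the rod flat on the bench clear of the rack and let go, leaving the bolt open and the beakers and the bottle undisturbed.

Things in the scene. Friction and masses are not known exactly. Their poses are not given: they have to be found in the camera images.
- rod_handle (a point): Centre of the hooked rod's wooden handle, half-way up: 13 mm above the bench as it lies. Flat-sided handle 110 mm long (x), 22 wide (y), 26 high (z). From its +x end a steel shank, 8 mm in diameter, runs on along x at this point's level to x = +165 mm; a collar 16 mm in diameter covers its first 12 mm. z points up as it lies.
- rod_hook (a point): Middle of the rod's hook arm: 165 mm along x and 20 mm along y from rod_handle, same axes. At the shank's end the rod turns square to the left (+y), level, into an arm 8 mm thick that reaches to y = +42 mm, its last 8 mm bent slightly back (to x = +158 mm). The pulling face is 4 mm behind this point.
- bolt_stem (a point): On the axis of the slide bolt's upright steel stem, 40 mm above the bench. Stem 12 mm in diameter, bare from 11 to 60 mm up, with a black ball knob 20 mm in diameter on top (top at 81 mm). Axes as the rack's: it opens towards -x. Shut, it stands 60 mm inside the tray's front edge on the middle line; open, 15 mm inside.
- bolt (a joint): How far the bolt is drawn to the front (rack's -x), m: 0 = shut over the drain, 0.045 = fully open, at a stop; starts up to 0.010 open. Friction about 2.5 N; it stays where left. A flat plate 110 x 44 mm with the stem near its front end, between low guides (tops 16 mm above the bench, outer faces 30 mm either side of the middle line).
- rack: Draining rack and drip tray, one fixed unit of steel wire and white tray, 200 mm deep (x), 220 wide (y); origin under its centre at bench level; -x is the open front, roughly facing the robot. Tray edges 12 mm high; legs 8 mm in diameter at x +-94, y +-104 mm; wire shelf 115 to 121 mm up, wires 21 mm apart, front edge at x = -97 mm. Between 12 and 115 mm only the legs are in the way.
- beaker_a: Loose glass beaker, 68 mm in diameter, 85 mm tall, standing on the left rear of the wire shelf; origin at the centre of its underside. Leave alone.
- beaker_b: The same, on the right rear of the wire shelf. Leave alone.
- bottle: Loose brown glass bottle, 66 mm in diameter, 150 mm tall with cap, standing on the bench to the left of the rack; origin at the centre of its underside. Leave alone.
- rod: The loose hooked rod, about 180 g, starting on the bench to the right of the robot and pointing roughly away from it. Origin on the underside of the handle, 13 mm below rod_handle, same axes. It balances about 20 mm ahead (+x) of the handle's centre.
There are look-alikes about, which are no part of the job. What is meant by the rod is not green or turquoise, and is the larger of those in its own colour.

How it is judged:
By the outcome, as a careful person would: the job done as asked, in the order asked, and still so for the second after the job is handed in, with the robot touching nothing.
It also fails if it takes over 58 s, if anything falls off the work surface, if the arm or the gripper's body presses on something with over 40 N, if the wrist force passes 120 N, or if a joint passes its speed limit or range.

### The arm

A 6-joint arm with a two-finger parallel gripper is mounted at the origin on the work surface. World frame = base frame: x ahead of the robot, y to its left, z up, the work surface at z = 0. Lengths are in mm, angles in degrees, forces in N, time in s.
With the tool pointing down it reaches from about 325 to 925 mm from the base axis. Payload 3.1 kg.
Tool frame: the origin (TCP) lies at the very end of the fingers, on their centre line; the grasp point (between the pads) lies 19 mm behind it (bot.grip_point_offset is the z of the grasp point in the tool frame, in mm); z points along the fingers, y is the line along which they close (so a half turn about z gives the same grasp; the last joint's range is limited). The gripper opens to 85 mm and grips with 20 to 120 N. Pads are 22 mm wide; open, the fingers measure 114 mm over their backs; the gripper's body (76 mm by 85 mm) begins 54 mm behind the grasp point. The pads swing forward as they close: fully open they stand 13 mm farther back than shut.
Start: joints at [69.718, 12.427, 92.441, -0, 75.132, -6.429], TCP at [149.637, 606.835, 231.3] pointing down, gripper open.
Joint ranges: [-157.48, 157.48], [-44.54, 120.13], [17.64, 146.25], [-64.5, 244.5], [7.68, 150.69], [-147.95, 147.95]. Speed limits (degrees/s): [159.86, 159.86, 180, 180, 180, 180].

### API

Orientations are given as [roll, pitch, yaw] about the fixed x, y, z axes, in that order (R = Rz(yaw) Ry(pitch) Rx(roll)).
In Python, from station import bot gives the robot as it stands.
- The arm moves only by the shell command python3 -m jog 'ROWS' [FORCE]. ROWS is JSON, a list of rows, each an object of numbers: "x", "y", "z": the shift along the tool's x, y, z in cm; "wx", "wy", "wz": the turn, a rotation vector about the tool's x, y, z in rad; "jaw": the finger opening in cm, from 0 to 8.54. In form: [{"x": .., "y": .., "z": .., "wx": .., "wy": .., "wz": .., "jaw": ..}, ...]. A call has 1 to 10 rows; each row is the pose to reach, as a shift and turn from the pose commanded when the call began, along the tool's axes at that moment; what a row does not reach only later rows make up. A row lasts 1/10 s, in which the tool goes at most 50 mm and 8.59 degrees, less where a joint would pass 70% of its speed; a pose out of reach is approached as far as the arm can. A call with a gripper value outside its range is refused whole. The fingers move at their own pace and stop on an object; FORCE is the grip in N (left out, the last holds). Time passes only in rows, so rows that repeat a pose let the fingers close. It gives the time, the measured TCP pose, the force, the opening and the grip force at its end, in the units of the state.
- bot.get_state(): the state, without advancing time (a new reading comes with each control period).
- bot.snapshot(name): name is "scene" or "top" or "wrist"; returns a dict with "frame" (480x640x3 uint8, red, green, blue), "depth" (480x640 float32, mm along the optical axis (not along the pixel's ray), 0 where there is no reading), "mtx" (3x3 intrinsics, pixels), "xyz" and "rotation" of the camera in the world; the wrist camera has in their place "mount" (4x4, takes a point from camera to tool coordinates, whose origin is the TCP and whose axes are the flange's). Camera axes: x right, y down, z forward; pixel columns grow to the right and rows downward; lengths in mm; the calibration is good to about 2 mm. A picture is of the moment at which its call begins: read the wrist's pose just before it.
- bot.close_job(): hands the job in; it is judged then, once.
The state is a dict: "time_s": time; "joint_pos": joint angles; "qd": joint speeds; "tau": joint torques, N m; "tcp_pos": TCP position; "tool_rot": TCP orientation; "force": force on the tool from outside, world axes, zero at the start; "wrist_torque": the same for the moment, N m; "gripper_width": finger opening in mm; "grasp_force": force on a finger pad.
Only numpy, scipy, OpenCV 4.12 (cv2) and the standard library are available. Lean on these libraries where they do the work, as an engineer would, in place of code of your own. Each camera call takes 0.05 s, during which the arm holds its last target. There are 200 camera calls.

## Working session

There is one attempt and no reset: what is moved stays moved. The work goes in short steps, Python scripts to look and compute and a shell command to move; the robot and the scene stay as the last step left them, time stands still between calls to the robot, and variables do not carry over. Pictures are saved under pics/ and viewed, at most 10 in all, crops included, and the job is handed in when it is done.

```bash
mkdir -p pics; ls; cat > h.py <<'E'
import numpy as np, cv2
from station import bot
from scipy.spatial.transform import Rotation as R
def snap(name):
    st=bot.get_state(); s=bot.snapshot(name)
    if 'mount' in s:
        T=np.eye(4); T[:3,:3]=R.from_euler('xyz',st['tool_rot'],degrees=True).as_matrix(); T[:3,3]=st['tcp_pos']
        C=T@np.array(s['mount'])
    else:
        C=np.eye(4); r=np.array(s['rotation']); C[:3,:3]=r if r.shape==(3,3) else R.from_euler('xyz',r,degrees=True).as_matrix(); C[:3,3]=s['xyz']
    s['C']=C; return s
def plane(s,uv,z):
    uv=np.atleast_2d(uv).astype(float); d=(np.linalg.inv(s['mtx'])@np.c_[uv,np.ones(len(uv))].T).T@s['C'][:3,:3].T
    o=s['C'][:3,3]; return o+d*((z-o[2])/d[:,2])[:,None]
def cloud(s):
    v,u=np.mgrid[:480,:640]; D=s['depth']; K=np.array(s['mtx'])
    P=np.stack([(u-K[0,2])/K[0,0]*D,(v-K[1,2])/K[1,1]*D,D],-1)
    return P@s['C'][:3,:3].T+s['C'][:3,3]
def proj(s,P):
    p=(np.atleast_2d(P)-s['C'][:3,3])@s['C'][:3,:3]; q=p@np.array(s['mtx']).T; return q[:,:2]/q[:,2:]
def save(s,fn,crop=None,k=1):
    im=s['frame'][:,:,::-1]
    if crop: a,b,c,d=crop; im=im[b:d,a:c]
    cv2.imwrite('pics/'+fn,cv2.resize(im,None,fx=k,fy=k))
E
python3 - <<'E'
from h import *
for n in('scene','top'):
    s=snap(n); save(s,n+'1.png'); np.savez(n+'.npz',**{k:v for k,v in s.items() if isinstance(v,(np.ndarray,list,tuple))}); print(n,s['C'].round(2),s.get('rotation'))
print(bot.get_state())
E
```

```text
pics
scene [[ 8.70000e-01  4.10000e-01 -2.70000e-01  8.29590e+02]
 [ 5.00000e-01 -7.20000e-01  4.80000e-01 -5.91900e+02]
 [ 0.00000e+00 -5.50000e-01 -8.30000e-01  1.05411e+03]
 [ 0.00000e+00  0.00000e+00  0.00000e+00  1.00000e+00]] [-1.46463376e+02 -8.40776660e-02  2.97606368e+01]
top [[-2.00000e-02 -9.90000e-01  1.10000e-01  3.74040e+02]
 [-1.00000e+00  2.00000e-02 -0.00000e+00 -3.50100e+01]
 [-0.00000e+00 -1.10000e-01 -9.90000e-01  1.54146e+03]
 [ 0.00000e+00  0.00000e+00  0.00000e+00  1.00000e+00]] [-1.73897882e+02  1.28078610e-02 -9.14249918e+01]
{'time_s': 0.1, 'joint_pos': array([ 6.97185262e+01,  1.24755398e+01,  9.25203349e+01, -7.63315283e-04,
        7.51334047e+01, -6.42911612e+00]), 'qd': array([ 0.09228243, -0.05103344, -0.08669089,  0.01446104, -0.08359492,
        0.02477471]), 'tau': array([-4.85174296e-04, -3.98074687e+01, -3.04970062e+01, -1.55473185e-04,
        4.27361985e-03, -8.13484746e-07]), 'tcp_pos': array([149.36497108, 606.11932878, 230.0556806 ]), 'tool_rot': array([-1.79871451e+02, -1.37432390e-02,  1.66147824e+02]), 'force': array([-0.13257662, -0.75191494,  0.34021703]), 'wrist_torque': array([-0.01860361,  0.04617868, -0.00500456]), 'grasp_force': 0.0, 'gripper_width': 85.6053379906522}
```

View pics/scene1.png

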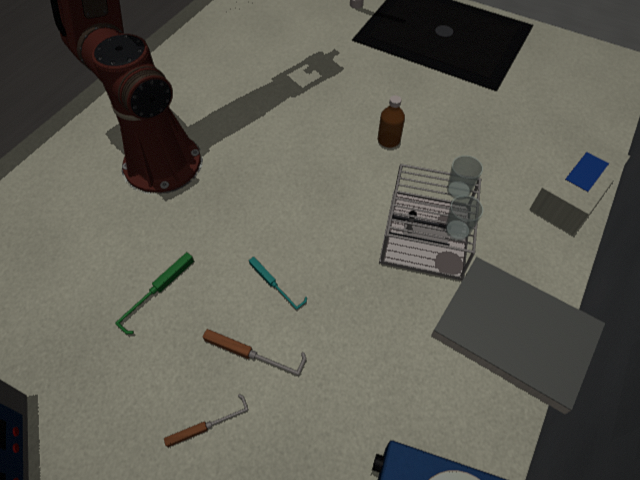

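View pics/top1.png

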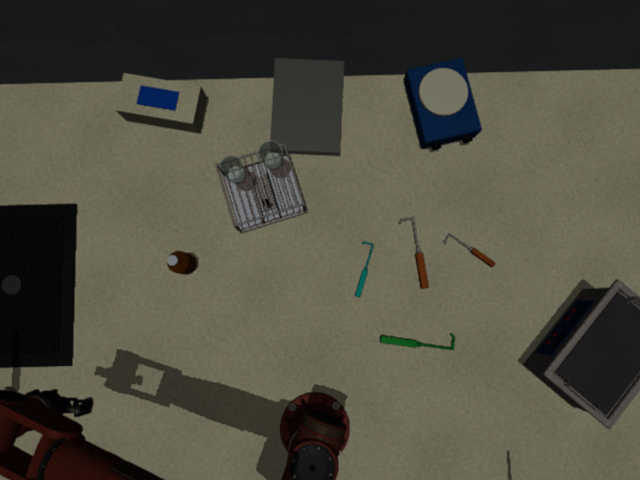

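Top view, brown-handled candidates: large rod with handle at (421,270) and hook at (405,220), and a small one at (482,256). The green one (400,341) and the turquoise one (362,280) are ruled out by colour. The rod meant is the large brown one, seen at (228,343) in the scene view. The rack is at top (262,188) with its black knob near (266,203), and the bottle at (180,262). I'll confirm in an enlarged crop and measure.

```bash
python3 - <<'E'
from h import *
T=dict(np.load('top.npz')); S=dict(np.load('scene.npz'))
for n,s in(('top',T),('scene',S)):
    hsv=cv2.cvtColor(s['frame'],cv2.COLOR_RGB2HSV)
    m=cv2.inRange(hsv,(4,120,60),(18,255,255))
    for c in cv2.findContours(m,0,2)[0]:
        if cv2.contourArea(c)<60: continue
        r=cv2.minAreaRect(c); b=cv2.boxPoints(r)
        P=plane(s,b,26 if n=='top' else 20)
        e=[np.linalg.norm(P[1]-P[0]),np.linalg.norm(P[2]-P[1])]
        i=int(e[1]>e[0]); d=P[i+1]-P[i]; 
        print(n,'handle',np.round(r[0]),P.mean(0).round(1),np.round(e,1),'ang',np.degrees(np.arctan2(d[1],d[0])).round(1))
P=cloud(T)
print('hook pix on z=13', plane(T,[(401,220),(412,218),(416,250)],13).round(1))
print('rack px', plane(T,[(240,231),(306,211)],118).round(1), plane(T,[(218,165),(286,146)],118).round(1), 'knob',plane(T,[(266,203)],75).round(1), plane(S,[(412,212)],75).round(1))
def crop(s,a,b,c,d,k): return cv2.resize(s['frame'][b:d,a:c,::-1],(400,int(400*(d-b)/(c-a))),interpolation=cv2.INTER_CUBIC)
A=crop(T,370,200,510,310,0);B=crop(T,205,130,325,240,0);C=crop(S,370,150,490,285,0);D=crop(S,150,310,320,460,0)
im=np.zeros((830,800,3),np.uint8)
for x,y,i in((0,0,A),(400,0,B),(0,380,C),(400,380,D)):
    i=i[:450]; im[y:y+len(i),x:x+400]=i[:830-y]
cv2.imwrite('pics/crop1.png',cv2.resize(im,(578,600)))
E
```

```text
top handle [422. 270.] [ 460.5 -341.4   26. ] [ 19.7 107.9] ang -172.8
top handle [483. 257.] [ 496.8 -529.8   26. ] [14.4 78.3] ang -128.6
scene handle [185. 433.] [ 500.1 -528.6   20. ] [81.7 15. ] ang 52.4
scene handle [226. 342.] [ 461.5 -337.1   20. ] [ 21.  109.2] ang 6.8
scene handle [393. 116.] [480.2 458.   20. ] [48.6 55.1] ang 22.4
hook pix on z=13 [[ 618.3 -285.6   13. ]
 [ 623.8 -320.    13. ]
 [ 523.6 -328.    13. ]]
rack px [[581.  197.4 118. ]
 [634.8   5.8 118. ]] [[777.7 260.4 118. ]
 [829.9  60.4 118. ]] knob [[669.9 126.1  75. ]] [[675.2 133.4  75. ]]
```

View pics/crop1.png

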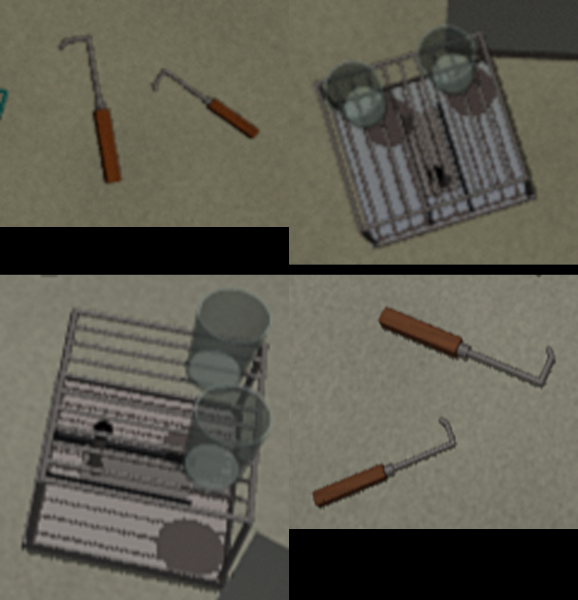

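The crop confirms it. The larger brown rod is at crop (107,145), with a steel shank and the hook to the left; the smaller brown look-alike is at (233,117). The rack's knob shows at crop (438,175) and (103,427), on the rack's midline near the front.

The rod handle is about (461,-339) with yaw about 7°. I'll add a helper that converts world goals to tool axes, then start moving.

```bash
cat >> h.py <<'E'
def go(x,y,z,yaw,st=None):
    st=st or bot.get_state(); Rt=R.from_euler('xyz',st['tool_rot'],degrees=True)
    d=Rt.inv().apply(np.array([x,y,z])-st['tcp_pos'])/10
    w=(Rt.inv()*R.from_euler('xyz',[180,0,yaw],degrees=True)).as_rotvec()
    print('t',st['time_s'],'cm',d.round(2),'rad',w.round(3))
E
python3 -c "
from h import *
go(450,100,250,80)"
```

```text
t 0.1 cm [-41.31 -41.95  -1.91] rad [-2.000e-03  1.000e-03  1.504e+00]
```

```bash
python3 -m jog '[{"x":-4,"y":-4,"z":-0.5,"wz":0.15},{"x":-8,"y":-8,"z":-1,"wz":0.3},{"x":-41.3,"y":-42,"z":-1.9,"wz":1.5},{"x":-41.3,"y":-42,"z":-1.9,"wz":1.5},{"x":-41.3,"y":-42,"z":-1.9,"wz":1.5},{"x":-41.3,"y":-42,"z":-1.9,"wz":1.5},{"x":-41.3,"y":-42,"z":-1.9,"wz":1.5},{"x":-41.3,"y":-42,"z":-1.9,"wz":1.5},{"x":-41.3,"y":-42,"z":-1.9,"wz":1.5},{"x":-41.3,"y":-42,"z":-1.9,"wz":1.5}]'; python3 -c "
from h import *
go(478,-337,180,7)"
```

```text
t 0.1 cm [-54.49 -83.69   5.18] rad [-1.000e-03  3.000e-03  2.778e+00]invalid input at $[0]: expected keys x, y, z, wx, wy, wz, jaw
```

```bash
python3 -m jog '[{"x":-4,"y":-4,"z":-0.5,"wx":0,"wy":0,"wz":0.15,"jaw":8.5},{"x":-8,"y":-8,"z":-1,"wx":0,"wy":0,"wz":0.3,"jaw":8.5},{"x":-41.3,"y":-42,"z":-1.9,"wx":0,"wy":0,"wz":1.5,"jaw":8.5},{"x":-41.3,"y":-42,"z":-1.9,"wx":0,"wy":0,"wz":1.5,"jaw":8.5},{"x":-41.3,"y":-42,"z":-1.9,"wx":0,"wy":0,"wz":1.5,"jaw":8.5},{"x":-41.3,"y":-42,"z":-1.9,"wx":0,"wy":0,"wz":1.5,"jaw":8.5},{"x":-41.3,"y":-42,"z":-1.9,"wx":0,"wy":0,"wz":1.5,"jaw":8.5},{"x":-41.3,"y":-42,"z":-1.9,"wx":0,"wy":0,"wz":1.5,"jaw":8.5},{"x":-41.3,"y":-42,"z":-1.9,"wx":0,"wy":0,"wz":1.5,"jaw":8.5},{"x":-41.3,"y":-42,"z":-1.9,"wx":0,"wy":0,"wz":1.5,"jaw":8.5}]'; python3 -c "
from h import *
go(478,-337,180,7)"
```

```text
time_s: 1.1
tcp_pos: [404.8, 175.3, 248.2]
tool_rot: [180.0, -0.0, 79.9]
force: [-0.0, -0.0, 0.4]
gripper_width: 84.8
grasp_force: 0.0
t 1.1 cm [-49.15  16.23   6.81] rad [-0.    -0.     1.272]
```

```bash
python3 -m jog '[{"x":-49,"y":16,"z":5,"wx":0,"wy":0,"wz":1.27,"jaw":8.5},{"x":-49,"y":16,"z":5,"wx":0,"wy":0,"wz":1.27,"jaw":8.5},{"x":-49,"y":16,"z":5,"wx":0,"wy":0,"wz":1.27,"jaw":8.5},{"x":-49,"y":16,"z":5,"wx":0,"wy":0,"wz":1.27,"jaw":8.5},{"x":-49,"y":16,"z":5,"wx":0,"wy":0,"wz":1.27,"jaw":8.5},{"x":-49,"y":16,"z":5,"wx":0,"wy":0,"wz":1.27,"jaw":8.5},{"x":-49,"y":16,"z":5,"wx":0,"wy":0,"wz":1.27,"jaw":8.5},{"x":-49,"y":16,"z":5,"wx":0,"wy":0,"wz":1.27,"jaw":8.5},{"x":-49,"y":16,"z":5,"wx":0,"wy":0,"wz":1.27,"jaw":8.5},{"x":-49,"y":16,"z":5,"wx":0,"wy":0,"wz":1.27,"jaw":8.5}]' && python3 -m jog '[{"x":0,"y":0,"z":0,"wx":0,"wy":0,"wz":0,"jaw":8.5},{"x":0,"y":0,"z":0,"wx":0,"wy":0,"wz":0,"jaw":8.5}]'; python3 - <<'E'
from h import *
go(478,-337,30,7)
s=snap('wrist'); save(s,'w1.png')
hsv=cv2.cvtColor(s['frame'],cv2.COLOR_RGB2HSV)
m=cv2.inRange(hsv,(4,120,50),(18,255,255))
for c in cv2.findContours(m,0,2)[0]:
    if cv2.contourArea(c)<500: continue
    r=cv2.minAreaRect(c); P=plane(s,cv2.boxPoints(r),26); i=int(np.linalg.norm(P[2]-P[1])>np.linalg.norm(P[1]-P[0])); d=P[i+1]-P[i]
    print(np.round(r[0]),P.mean(0).round(1),np.linalg.norm(d).round(1),np.degrees(np.arctan2(d[1],d[0])).round(2))
E
```

```text
time_s: 2.1
tcp_pos: [475.8, -317.1, 199.4]
tool_rot: [-180.0, 0.0, 7.3]
force: [0.6, 1.1, 0.0]
gripper_width: 84.8
grasp_force: 0.0
time_s: 2.3
tcp_pos: [475.5, -315.7, 198.9]
tool_rot: [-179.9, 0.1, 7.3]
force: [0.0, 0.9, -0.0]
gripper_width: 84.6
grasp_force: 0.0
t 2.3 cm [-0.    2.19 16.89] rad [-0.002  0.002  0.005]
[554. 221.] [ 498.8 -523.2   26. ] 79.7 -127.49
[342. 233.] [ 462.3 -338.9   26. ] 107.4 6.47
```

View pics/w1.png

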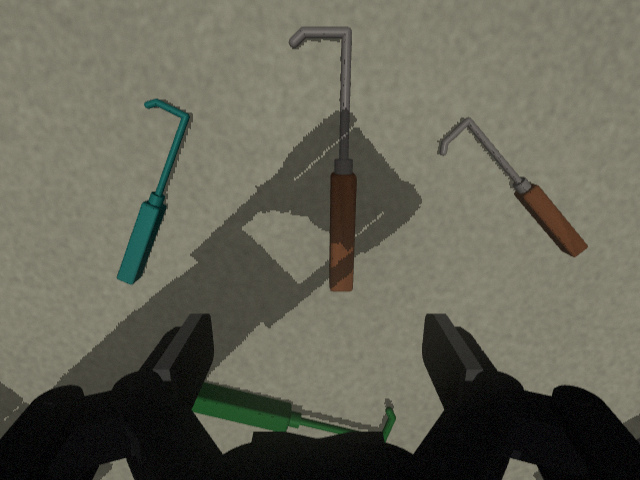

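The wrist view shows the large brown rod's handle at (342,233) and its hook at (320,35), with nothing else within the fingers' span. I'll descend and grip it 17 mm ahead of centre, near its balance point.

```bash
python3 -m jog '[{"x":0.3,"y":2.2,"z":5,"wx":0,"wy":0,"wz":0.014,"jaw":8},{"x":0.3,"y":2.2,"z":9.5,"wx":0,"wy":0,"wz":0.014,"jaw":7},{"x":0.3,"y":2.2,"z":13.5,"wx":0,"wy":0,"wz":0.014,"jaw":6},{"x":0.3,"y":2.2,"z":16,"wx":0,"wy":0,"wz":0.014,"jaw":5},{"x":0.3,"y":2.2,"z":17.5,"wx":0,"wy":0,"wz":0.014,"jaw":5},{"x":0.3,"y":2.2,"z":18.5,"wx":0,"wy":0,"wz":0.014,"jaw":5},{"x":0.3,"y":2.2,"z":19,"wx":0,"wy":0,"wz":0.014,"jaw":5},{"x":0.3,"y":2.2,"z":19.3,"wx":0,"wy":0,"wz":0.014,"jaw":5},{"x":0.3,"y":2.2,"z":19.3,"wx":0,"wy":0,"wz":0.014,"jaw":5}]' && python3 -m jog '[{"x":0,"y":0,"z":0,"wx":0,"wy":0,"wz":0,"jaw":3},{"x":0,"y":0,"z":0,"wx":0,"wy":0,"wz":0,"jaw":2.4},{"x":0,"y":0,"z":0,"wx":0,"wy":0,"wz":0,"jaw":1.5},{"x":0,"y":0,"z":0,"wx":0,"wy":0,"wz":0,"jaw":1.5},{"x":0,"y":0,"z":0,"wx":0,"wy":0,"wz":0,"jaw":1.5},{"x":0,"y":0,"z":0,"wx":0,"wy":0,"wz":0,"jaw":1.5}]' 70
```

```text
time_s: 3.25
tcp_pos: [482.9, -337.2, 8.3]
tool_rot: [179.9, -0.1, 6.6]
force: [0.8, -0.1, 0.8]
gripper_width: 50.1
grasp_force: 0.0
time_s: 3.85
tcp_pos: [482.8, -337.4, 8.4]
tool_rot: [179.9, -0.1, 6.6]
force: [-1.4, -0.2, 5.6]
gripper_width: 20.3
grasp_force: 71.5
```

Grip is slightly high, so I'll reopen and regrip 5 mm lower.

```bash
python3 -m jog '[{"x":0,"y":0,"z":0,"wx":0,"wy":0,"wz":0,"jaw":3.5},{"x":0,"y":0,"z":0,"wx":0,"wy":0,"wz":0,"jaw":3.5},{"x":0,"y":0,"z":0.25,"wx":0,"wy":0,"wz":0,"jaw":3.5},{"x":0,"y":0,"z":0.5,"wx":0,"wy":0,"wz":0,"jaw":3},{"x":0,"y":0,"z":0.5,"wx":0,"wy":0,"wz":0,"jaw":2},{"x":0,"y":0,"z":0.5,"wx":0,"wy":0,"wz":0,"jaw":1.5},{"x":0,"y":0,"z":0.5,"wx":0,"wy":0,"wz":0,"jaw":1.5},{"x":0,"y":0,"z":0.5,"wx":0,"wy":0,"wz":0,"jaw":1.5},{"x":0,"y":0,"z":0.5,"wx":0,"wy":0,"wz":0,"jaw":1.5}]' 80; python3 -m jog '[{"x":0,"y":0,"z":-1,"wx":0,"wy":0,"wz":0,"jaw":1.5},{"x":0,"y":0,"z":-3,"wx":0,"wy":0,"wz":0,"jaw":1.5},{"x":0,"y":0,"z":-5,"wx":0,"wy":0,"wz":0,"jaw":1.5},{"x":0,"y":0,"z":-8,"wx":0,"wy":0,"wz":0,"jaw":1.5},{"x":0,"y":0,"z":-10,"wx":0,"wy":0,"wz":0,"jaw":1.5},{"x":0,"y":0,"z":-10,"wx":0,"wy":0,"wz":0,"jaw":1.5}]'; python3 - <<'E'
from h import *
# transit goal near rack front, high, to look
go(470,20,150,16.3)
s=snap('wrist'); 
hsv=cv2.cvtColor(s['frame'],cv2.COLOR_RGB2HSV)
m=cv2.inRange(hsv,(4,120,50),(18,255,255)); save(s,'w2.png')
print(bot.get_state()['tcp_pos'],s['C'].round(3))
E
```

```text
time_s: 4.75
tcp_pos: [481.9, -336.5, 1.9]
tool_rot: [-180.0, 0.0, 6.6]
force: [-0.6, 0.5, -1.8]
gripper_width: 20.5
grasp_force: 79.1
time_s: 5.35
tcp_pos: [484.8, -339.0, 107.1]
tool_rot: [179.6, -0.4, 6.6]
force: [0.6, -1.4, -1.4]
gripper_width: 20.6
grasp_force: 79.4
t 5.35 cm [  2.71 -35.8   -4.52] rad [ 0.007 -0.006 -0.169]
[ 483.50461933 -337.94029039  104.75365759] [[ 1.16000e-01 -9.45000e-01 -3.05000e-01  5.63519e+02]
 [-9.93000e-01 -1.08000e-01 -4.20000e-02 -3.28666e+02]
 [ 7.00000e-03  3.08000e-01 -9.51000e-01  2.49374e+02]
 [ 0.00000e+00  0.00000e+00  0.00000e+00  1.00000e+00]]
```

View pics/w2.png

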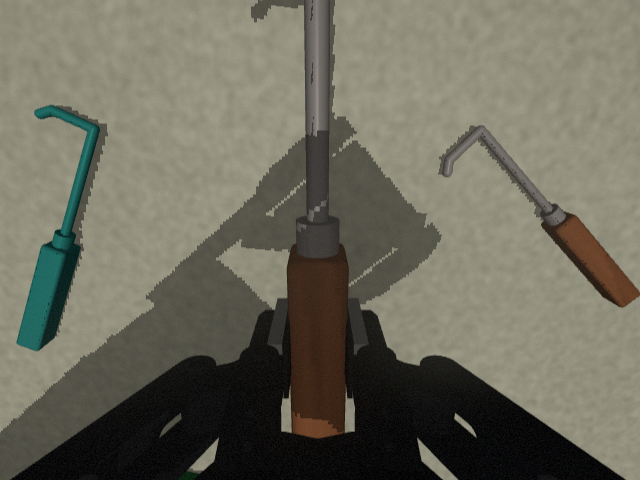

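The rod is held straight and aligned with the tool; in the image the handle/collar boundary is at (318,250). Next I'll go above the rack's front with the rod to the right of the stem, for a close look at the stem and rack.

```bash
python3 - <<'E'
from h import *
go(565,18,350,16.3)
E
```

```text
t 5.4 cm [ 12.29 -34.32 -24.62] rad [ 0.004 -0.003 -0.169]
```

```bash
python3 -m jog '[{"x":0.5,"y":-1.5,"z":-2,"wx":0,"wy":0,"wz":-0.01,"jaw":1.5},{"x":2,"y":-5,"z":-4.5,"wx":0,"wy":0,"wz":-0.03,"jaw":1.5},{"x":3.5,"y":-9,"z":-7.5,"wx":0,"wy":0,"wz":-0.05,"jaw":1.5},{"x":5,"y":-13,"z":-10.5,"wx":0,"wy":0,"wz":-0.07,"jaw":1.5},{"x":6.5,"y":-17,"z":-13,"wx":0,"wy":0,"wz":-0.09,"jaw":1.5},{"x":8,"y":-21,"z":-16,"wx":0,"wy":0,"wz":-0.11,"jaw":1.5},{"x":9.5,"y":-25,"z":-19,"wx":0,"wy":0,"wz":-0.13,"jaw":1.5},{"x":11,"y":-29,"z":-22,"wx":0,"wy":0,"wz":-0.15,"jaw":1.5},{"x":12,"y":-32.5,"z":-24,"wx":0,"wy":0,"wz":-0.17,"jaw":1.5},{"x":12.3,"y":-34.3,"z":-24.6,"wx":0,"wy":0,"wz":-0.17,"jaw":1.5}]' && python3 -m jog '[{"x":0,"y":0,"z":0,"wx":0,"wy":0,"wz":0,"jaw":1.5},{"x":0,"y":0,"z":0,"wx":0,"wy":0,"wz":0,"jaw":1.5},{"x":0,"y":0,"z":0,"wx":0,"wy":0,"wz":0,"jaw":1.5}]'; python3 - <<'E'
from h import *
s=snap('wrist'); save(s,'w3.png'); np.savez('w3.npz',**{k:v for k,v in s.items() if isinstance(v,np.ndarray)}); print(bot.get_state()['tcp_pos'],s['mtx'])
E
```

```text
time_s: 6.4
tcp_pos: [565.8, 21.7, 350.3]
tool_rot: [-180.0, -0.2, 16.6]
force: [0.4, -0.2, -1.0]
gripper_width: 20.8
grasp_force: 79.5
time_s: 6.7
tcp_pos: [563.7, 17.3, 345.8]
tool_rot: [-180.0, 0.2, 16.3]
force: [0.8, -0.7, -1.5]
gripper_width: 20.5
grasp_force: 79.5
[563.75990304  17.11168592 345.99531903] [[368.10707711   0.         317.49649083]
 [  0.         368.10707711 243.9253869 ]
 [  0.           0.           1.        ]]
```

View pics/w3.png

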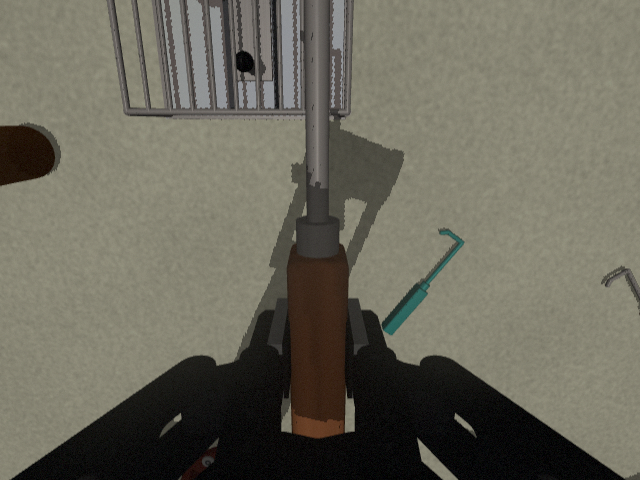

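Wrist view: the rack's front wire runs from (127,111) to (349,113), level in the image, so the rack's yaw matches the tool's. The black knob is at (245,62), and the rod's shank passes to its right.

```bash
python3 - <<'E'
from h import *
w=dict(np.load('w3.npz'))
g=w['frame'].max(2); m=np.zeros_like(g); m[40:85,225:270]=(g[40:85,225:270]<25)*255
cs=max(cv2.findContours(m,0,2)[0],key=cv2.contourArea); (c,r)=cv2.minEnclosingCircle(cs); print('knob px',c,r)
K=plane(w,[c],71)[0]; F=plane(w,[(127,111),(349,113)],118)
d=F[0]-F[1]; yaw=np.degrees(np.arctan2(-d[0],d[1])); Rz=R.from_euler('z',yaw,degrees=True)
mid=F.mean(0); C=mid+Rz.apply([97,0,0]); C[2]=0
print('F',F.round(1),'w',np.linalg.norm(d),'yaw',yaw,'C',C.round(1),'knob',K.round(1),'local',Rz.inv().apply(K-C).round(1))
T=dict(np.load('top.npz')); S=dict(np.load('scene.npz'))
for s in (T,S):
    p=proj(s,K)[0]; g=s['frame'].max(2); print('reproj',p.round(1))
for x,y in((-97,104),(-97,-104),(97,104),(97,-104)): print(proj(T,C+Rz.apply([x,y,118]))[0].round(0),proj(S,C+Rz.apply([x,y,118]))[0].round(0))
# rod in tool frame: handle front end top edge, collar end
T0=np.array([563.76,17.1,346.0])
P=plane(w,[(318,248),(318,217)],T0[2]+24-2)
q=R.from_euler('z',16.3,degrees=True).inv().apply(P-T0); print('handle front rel tcp',q.round(1))
E
```

```text
knob px (243.75619506835938, 61.26033020019531) 10.624178886413574
F [[598.9 215.5 118. ]
 [656.1  13.8 118. ]] w 209.6499387219678 yaw 15.827030143562236 C [720.9 141.1   0. ] knob [675.3 129.1  71. ] local [-47.1   0.8  71. ]
reproj [265.1 201.5]
reproj [411.  214.3]
[234. 225.] [400. 165.]
[303. 204.] [385. 235.]
[216. 162.] [481. 180.]
[284. 142.] [474. 253.]
handle front rel tcp [[39.4  0.3 22. ]
 [50.4  0.3 22. ]]
```

The stem is at about (675,129), so the bolt is about 7 mm open. Rack centre is about (721,141), yaw 15.9°. Next: pull back in front of the rack, then lower to the hooking height.

```bash
cat >> h.py <<'E'
C0=np.array([720.9,141.1,0]); YAW=15.9
def loc(x,y,z):
    p=C0+R.from_euler('z',YAW,degrees=True).apply([x,y,z]); go(*p,YAW)
def where():
    st=bot.get_state(); print('local tcp',R.from_euler('z',YAW,degrees=True).inv().apply(st['tcp_pos']-C0).round(1),'F',st['force'].round(1),st['tool_rot'].round(1))
E
python3 -c "
from h import *
where(); loc(-297,-60,27)"
```

```text
local tcp [-185.1  -76.2  346. ] F [-0.  -0.1 -1.6] [-180.     0.2   16.3]
t 6.75 cm [-11.07  -1.67  31.94] rad [-0.001  0.004  0.007]
```

```bash
python3 -m jog '[{"x":-2,"y":0,"z":0,"wx":0,"wy":0,"wz":0.007,"jaw":1.5},{"x":-6,"y":-1,"z":0,"wx":0,"wy":0,"wz":0.007,"jaw":1.5},{"x":-10,"y":-1.7,"z":1,"wx":0,"wy":0,"wz":0.007,"jaw":1.5},{"x":-11,"y":-1.7,"z":4,"wx":0,"wy":0,"wz":0.007,"jaw":1.5},{"x":-11,"y":-1.7,"z":8,"wx":0,"wy":0,"wz":0.007,"jaw":1.5},{"x":-11,"y":-1.7,"z":12.5,"wx":0,"wy":0,"wz":0.007,"jaw":1.5},{"x":-11,"y":-1.7,"z":17,"wx":0,"wy":0,"wz":0.007,"jaw":1.5},{"x":-11,"y":-1.7,"z":21,"wx":0,"wy":0,"wz":0.007,"jaw":1.5},{"x":-11,"y":-1.7,"z":24,"wx":0,"wy":0,"wz":0.007,"jaw":1.5},{"x":-11,"y":-1.7,"z":26,"wx":0,"wy":0,"wz":0.007,"jaw":1.5}]' && python3 -m jog '[{"x":0,"y":0,"z":2,"wx":0,"wy":0,"wz":0,"jaw":1.5},{"x":0,"y":0,"z":4,"wx":0,"wy":0,"wz":0,"jaw":1.5},{"x":0,"y":0,"z":5,"wx":0,"wy":0,"wz":0,"jaw":1.5},{"x":0,"y":0,"z":5.5,"wx":0,"wy":0,"wz":0,"jaw":1.5},{"x":0,"y":0,"z":5.5,"wx":0,"wy":0,"wz":0,"jaw":1.5}]'; python3 - <<'E'
from h import *
where(); loc(-174,-60,27)
s=snap('scene'); a=s['frame'][130:310,330:530,::-1]; t=snap('top'); b=t['frame'][140:290,205:365,::-1]
im=np.hstack([cv2.resize(a,(400,360),interpolation=2),cv2.resize(b,(384,360),interpolation=2)]); cv2.imwrite('pics/p4.png',im)
E
```

```text
time_s: 7.75
tcp_pos: [451.3, 2.8, 84.6]
tool_rot: [-179.9, 0.3, 15.8]
force: [0.4, -0.7, -1.4]
gripper_width: 20.6
grasp_force: 79.5
time_s: 8.25
tcp_pos: [453.8, 3.2, 32.7]
tool_rot: [-180.0, 0.1, 15.9]
force: [-0.8, 0.4, -2.1]
gripper_width: 20.0
grasp_force: 79.5
local tcp [-294.6  -59.5   32.7] F [-0.8  0.4 -2.1] [-1.80e+02  1.00e-01  1.59e+01]
t 8.25 cm [12.06  0.05  0.56] rad [-0.     0.001  0.   ]
```

View pics/p4.png

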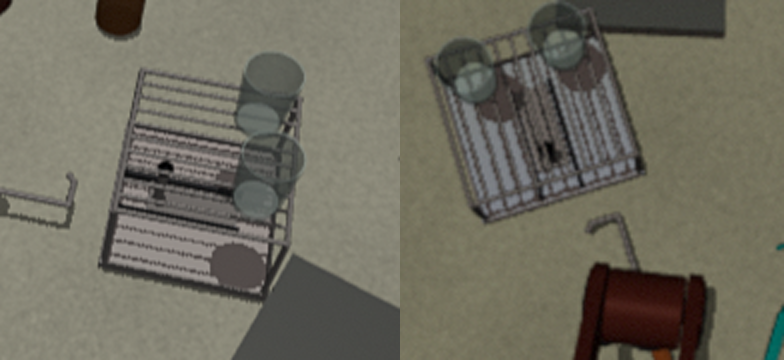

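Both crops show the hook in front of the rack, level and with its arm to the left: elbow at left-crop (70,204), tip at (71,178). I'll check the hook's offset from the TCP.

```bash
python3 - <<'E'
from h import *
S=dict(np.load('scene.npz')); T=dict(np.load('top.npz'))
Rz=R.from_euler('z',YAW,degrees=True)
for s,px in((S,[(330+69/2,130+204/2),(330+71/2,130+178/2)]),(T,[(205+622/1-400,0)])):
    if s is S: print(Rz.inv().apply(plane(s,px,44)-C0).round(1))
print('top',Rz.inv().apply(plane(T,[(205+(620-400)/2.4,140+217/2.4),(205+(590-400)/2.4,140+229/2.4)],44)-C0).round(1))
E
```

```text
[[-146.3  -57.3   44. ]
 [-151.1  -19.5   44. ]]
top [[-154.9  -63.6   44. ]
 [-158.3  -22.9   44. ]]
```

```bash
python3 -m jog '[{"x":1,"y":0,"z":0.3,"wx":0,"wy":0,"wz":0,"jaw":1.5},{"x":3,"y":0,"z":0.5,"wx":0,"wy":0,"wz":0,"jaw":1.5},{"x":5.5,"y":0,"z":0.5,"wx":0,"wy":0,"wz":0,"jaw":1.5},{"x":8,"y":0,"z":0.5,"wx":0,"wy":0,"wz":0,"jaw":1.5},{"x":10,"y":0,"z":0.5,"wx":0,"wy":0,"wz":0,"jaw":1.5},{"x":11.5,"y":0,"z":0.5,"wx":0,"wy":0,"wz":0,"jaw":1.5},{"x":12.1,"y":0,"z":0.5,"wx":0,"wy":0,"wz":0,"jaw":1.5},{"x":12.1,"y":0,"z":0.5,"wx":0,"wy":0,"wz":0,"jaw":1.5},{"x":12.1,"y":0,"z":0.5,"wx":0,"wy":0,"wz":0,"jaw":1.5}]'; python3 - <<'E'
from h import *
where(); loc(-174,-22,27)
s=snap('scene'); a=s['frame'][150:270,370:490,::-1]; cv2.imwrite('pics/p5.png',cv2.resize(a,(600,600),interpolation=2))
E
```

```text
time_s: 9.25
tcp_pos: [570.1, 36.9, 28.0]
tool_rot: [-180.0, 0.1, 16.0]
force: [-0.1, 0.5, -2.6]
gripper_width: 20.9
grasp_force: 79.5
local tcp [-173.6  -58.9   28. ] F [-0.1  0.5 -2.6] [-1.8e+02  1.0e-01  1.6e+01]
t 9.25 cm [-0.03 -3.69  0.1 ] rad [-0.     0.001  0.001]
```

View pics/p5.png

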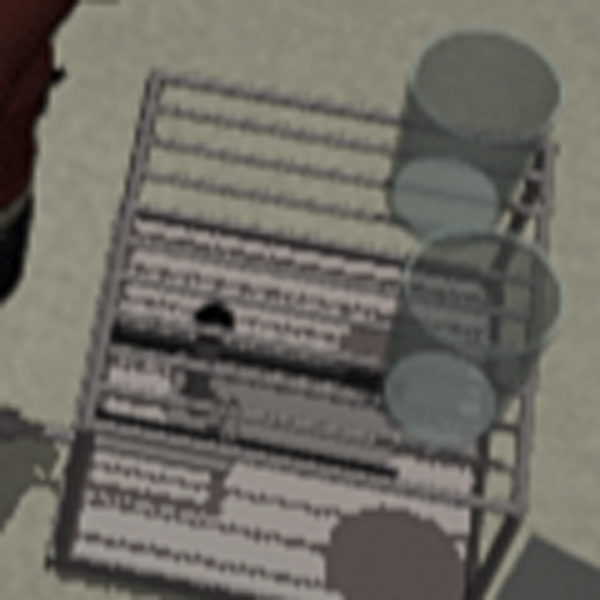

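The hook is in: shank along (60,430) to (225,450), hook tip near (232,405), just behind the stem, which is at about (200,380). I'll sweep left now.

```bash
python3 -m jog '[{"x":0,"y":-0.5,"z":0,"wx":0,"wy":0,"wz":0,"jaw":1.5},{"x":0,"y":-1.2,"z":0,"wx":0,"wy":0,"wz":0,"jaw":1.5},{"x":0,"y":-1.9,"z":0,"wx":0,"wy":0,"wz":0,"jaw":1.5},{"x":0,"y":-2.6,"z":0,"wx":0,"wy":0,"wz":0,"jaw":1.5},{"x":0,"y":-3.3,"z":0,"wx":0,"wy":0,"wz":0,"jaw":1.5},{"x":0,"y":-3.7,"z":0,"wx":0,"wy":0,"wz":0,"jaw":1.5},{"x":0,"y":-3.7,"z":0,"wx":0,"wy":0,"wz":0,"jaw":1.5}]'; python3 - <<'E'
from h import *
where(); loc(-215,-22,27)
E
```

```text
time_s: 10.0
tcp_pos: [560.2, 73.2, 28.1]
tool_rot: [-180.0, 0.0, 16.0]
force: [-0.3, 0.2, -2.6]
gripper_width: 21.3
grasp_force: 79.5
local tcp [-173.2  -21.3   28.1] F [-0.3  0.2 -2.6] [-180.    0.   16.]
t 10.0 cm [-4.18  0.06  0.11] rad [-0.     0.     0.002]
```

```bash
python3 -m jog '[{"x":-0.5,"y":0,"z":0,"wx":0,"wy":0,"wz":0,"jaw":1.5},{"x":-1,"y":0,"z":0,"wx":0,"wy":0,"wz":0,"jaw":1.5},{"x":-1.5,"y":0,"z":0,"wx":0,"wy":0,"wz":0,"jaw":1.5},{"x":-2,"y":0,"z":0,"wx":0,"wy":0,"wz":0,"jaw":1.5}]'; python3 -c "
from h import *
where()"; python3 -m jog '[{"x":-0.5,"y":0,"z":0,"wx":0,"wy":0,"wz":0,"jaw":1.5},{"x":-1,"y":0,"z":0,"wx":0,"wy":0,"wz":0,"jaw":1.5},{"x":-1.5,"y":0,"z":0,"wx":0,"wy":0,"wz":0,"jaw":1.5},{"x":-2,"y":0,"z":0,"wx":0,"wy":0,"wz":0,"jaw":1.5},{"x":-2.3,"y":0,"z":0,"wx":0,"wy":0,"wz":0,"jaw":1.5}]'; python3 -c "
from h import *
where()"
```

```text
time_s: 10.4
tcp_pos: [541.5, 66.8, 28.4]
tool_rot: [180.0, -0.1, 15.9]
force: [2.3, 2.1, -3.2]
gripper_width: 20.4
grasp_force: 79.4
local tcp [-192.9  -22.4   28.4] F [ 2.3  2.1 -3.2] [ 1.80e+02 -1.00e-01  1.59e+01]
time_s: 10.9
tcp_pos: [518.8, 60.4, 28.3]
tool_rot: [180.0, -0.0, 16.0]
force: [3.1, 0.4, -2.6]
gripper_width: 20.1
grasp_force: 79.4
local tcp [-216.5  -22.3   28.3] F [ 3.1  0.4 -2.6] [180.  -0.  16.]
```

Pulling at about 3 N, which matches the bolt's friction. Now small steps until I feel the stop.

```bash
for i in 1; do python3 -m jog '[{"x":-0.2,"y":0,"z":0,"wx":0,"wy":0,"wz":0,"jaw":1.5},{"x":-0.4,"y":0,"z":0,"wx":0,"wy":0,"wz":0,"jaw":1.5},{"x":-0.4,"y":0,"z":0,"wx":0,"wy":0,"wz":0,"jaw":1.5}]'; done; python3 -m jog '[{"x":-0.1,"y":0,"z":0,"wx":0,"wy":0,"wz":0,"jaw":1.5},{"x":-0.2,"y":0,"z":0,"wx":0,"wy":0,"wz":0,"jaw":1.5},{"x":-0.2,"y":0,"z":0,"wx":0,"wy":0,"wz":0,"jaw":1.5}]'
```

```text
time_s: 11.2
tcp_pos: [515.0, 59.3, 28.2]
tool_rot: [180.0, 0.0, 16.0]
force: [1.5, 0.3, -1.9]
gripper_width: 20.6
grasp_force: 79.4
time_s: 11.5
tcp_pos: [513.3, 58.9, 28.2]
tool_rot: [180.0, -0.0, 16.0]
force: [3.0, -0.1, -1.8]
gripper_width: 20.4
grasp_force: 79.4
```

```bash
python3 -m jog '[{"x":-0.1,"y":0,"z":0,"wx":0,"wy":0,"wz":0,"jaw":1.5},{"x":-0.2,"y":0,"z":0,"wx":0,"wy":0,"wz":0,"jaw":1.5},{"x":-0.2,"y":0,"z":0,"wx":0,"wy":0,"wz":0,"jaw":1.5}]';  python3 -m jog '[{"x":-0.1,"y":0,"z":0,"wx":0,"wy":0,"wz":0,"jaw":1.5},{"x":-0.2,"y":0,"z":0,"wx":0,"wy":0,"wz":0,"jaw":1.5},{"x":-0.2,"y":0,"z":0,"wx":0,"wy":0,"wz":0,"jaw":1.5}]'
```

```text
time_s: 11.8
tcp_pos: [513.1, 58.8, 28.6]
tool_rot: [180.0, -0.2, 16.0]
force: [6.4, 1.4, -4.1]
gripper_width: 21.0
grasp_force: 79.1
time_s: 12.1
tcp_pos: [512.9, 58.6, 29.0]
tool_rot: [180.0, -0.5, 15.9]
force: [9.9, 4.4, -6.8]
gripper_width: 20.5
grasp_force: 78.7
```

At the stop: the tool no longer moves and the force has risen to 11 N. Now release the hook, move right and withdraw.

```bash
python3 -m jog '[{"x":0.4,"y":0,"z":0,"wx":0,"wy":0,"wz":0,"jaw":1.5},{"x":1,"y":0,"z":0,"wx":0,"wy":0,"wz":0,"jaw":1.5},{"x":1.4,"y":0,"z":0,"wx":0,"wy":0,"wz":0,"jaw":1.5},{"x":1.4,"y":0.5,"z":0,"wx":0,"wy":0,"wz":0,"jaw":1.5},{"x":1.4,"y":1.2,"z":0,"wx":0,"wy":0,"wz":0,"jaw":1.5},{"x":1.4,"y":1.9,"z":0,"wx":0,"wy":0,"wz":0,"jaw":1.5},{"x":1.4,"y":2.6,"z":0,"wx":0,"wy":0,"wz":0,"jaw":1.5},{"x":1.4,"y":3.3,"z":0,"wx":0,"wy":0,"wz":0,"jaw":1.5},{"x":1.4,"y":4,"z":0,"wx":0,"wy":0,"wz":0,"jaw":1.5},{"x":1.4,"y":4,"z":0,"wx":0,"wy":0,"wz":0,"jaw":1.5}]'; python3 -c "
from h import *
where()"
```

```text
time_s: 13.1
tcp_pos: [534.5, 22.2, 28.3]
tool_rot: [180.0, -0.0, 15.9]
force: [-0.5, 0.3, -2.0]
gripper_width: 20.6
grasp_force: 79.5
local tcp [-211.9  -63.3   28.3] F [-0.5  0.3 -2. ] [180.   -0.   15.9]
```

```bash
python3 -m jog '[{"x":-1,"y":0,"z":0,"wx":0,"wy":0,"wz":0,"jaw":1.5},{"x":-3,"y":0,"z":0,"wx":0,"wy":0,"wz":0,"jaw":1.5},{"x":-6,"y":0,"z":0,"wx":0,"wy":0,"wz":0,"jaw":1.5},{"x":-8.5,"y":0,"z":0,"wx":0,"wy":0,"wz":0,"jaw":1.5},{"x":-10,"y":0.5,"z":-1,"wx":0,"wy":0,"wz":0,"jaw":1.5},{"x":-10,"y":2,"z":-4,"wx":0,"wy":0,"wz":0,"jaw":1.5},{"x":-10,"y":5,"z":-7,"wx":0,"wy":0,"wz":0,"jaw":1.5},{"x":-10,"y":9,"z":-8,"wx":0,"wy":0,"wz":0,"jaw":1.5},{"x":-10,"y":12,"z":-8,"wx":0,"wy":0,"wz":0,"jaw":1.5},{"x":-10,"y":13,"z":-8,"wx":0,"wy":0,"wz":0,"jaw":1.5}]'; python3 -c "
from h import *
where();go(483,-338,60,6.5)
s=snap('scene'); a=s['frame'][150:270,370:490,::-1]; cv2.imwrite('pics/p6.png',cv2.resize(a,(600,600),interpolation=2))"
```

```text
time_s: 14.1
tcp_pos: [474.5, -131.7, 109.4]
tool_rot: [179.9, -0.1, 15.9]
force: [-0.0, 0.7, -1.5]
gripper_width: 20.4
grasp_force: 79.4
local tcp [-311.7 -194.9  109.4] F [-0.   0.7 -1.5] [ 1.799e+02 -1.000e-01  1.590e+01]
t 14.1 cm [-4.83 20.06  4.98] rad [ 0.002 -0.002  0.163]
```

View pics/p6.png

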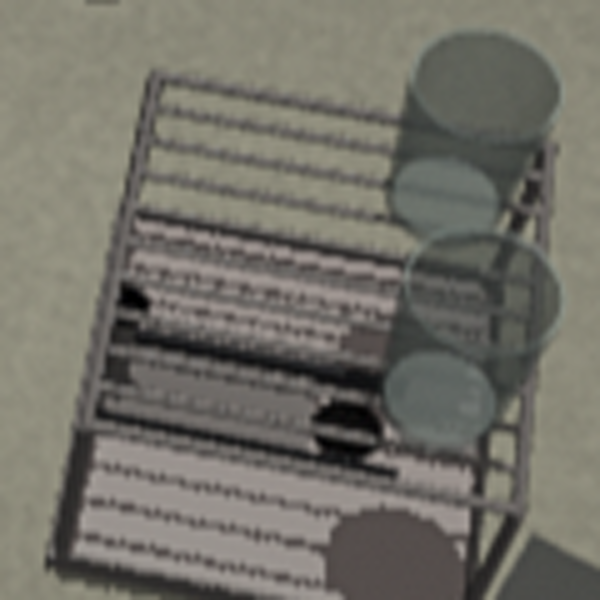

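The bolt is open: the knob is at the rack's front, (130,300), the round drain is uncovered at (348,430), and the beakers are unmoved. Next I'll carry the rod back to its free spot.

```bash
python3 -m jog '[{"x":-0.5,"y":1,"z":0,"wx":0,"wy":0,"wz":0.02,"jaw":1.5},{"x":-1.5,"y":4,"z":0,"wx":0,"wy":0,"wz":0.05,"jaw":1.5},{"x":-2.5,"y":8,"z":0,"wx":0,"wy":0,"wz":0.08,"jaw":1.5},{"x":-3.5,"y":12,"z":0,"wx":0,"wy":0,"wz":0.12,"jaw":1.5},{"x":-4.5,"y":16,"z":0.5,"wx":0,"wy":0,"wz":0.15,"jaw":1.5},{"x":-4.8,"y":19,"z":1.5,"wx":0,"wy":0,"wz":0.163,"jaw":1.5},{"x":-4.8,"y":20.1,"z":3.5,"wx":0,"wy":0,"wz":0.163,"jaw":1.5},{"x":-4.8,"y":20.1,"z":5,"wx":0,"wy":0,"wz":0.163,"jaw":1.5},{"x":-4.8,"y":20.1,"z":6,"wx":0,"wy":0,"wz":0.163,"jaw":1.5},{"x":-4.8,"y":20.1,"z":6,"wx":0,"wy":0,"wz":0.163,"jaw":1.5}]'; python3 -c "
from h import *
go(483,-338,3,6.5)"
```

```text
time_s: 15.15
tcp_pos: [480.5, -332.3, 45.2]
tool_rot: [-179.7, 0.3, 6.7]
force: [-0.5, -0.6, -2.3]
gripper_width: 20.9
grasp_force: 79.4
t 15.15 cm [0.2  0.62 4.21] rad [-0.005  0.005  0.004]
```

```bash
python3 -m jog '[{"x":0,"y":0,"z":1,"wx":0,"wy":0,"wz":0,"jaw":1.5},{"x":0,"y":0,"z":2,"wx":0,"wy":0,"wz":0,"jaw":1.5},{"x":0,"y":0,"z":2.8,"wx":0,"wy":0,"wz":0,"jaw":1.5},{"x":0,"y":0,"z":3.3,"wx":0,"wy":0,"wz":0,"jaw":1.5},{"x":0,"y":0,"z":3.7,"wx":0,"wy":0,"wz":0,"jaw":1.5},{"x":0,"y":0,"z":3.9,"wx":0,"wy":0,"wz":0,"jaw":1.5},{"x":0,"y":0,"z":4,"wx":0,"wy":0,"wz":0,"jaw":1.5},{"x":0,"y":0,"z":4,"wx":0,"wy":0,"wz":0,"jaw":1.5}]'; python3 -m jog '[{"x":0,"y":0,"z":0.1,"wx":0,"wy":0,"wz":0,"jaw":1.5},{"x":0,"y":0,"z":0.1,"wx":0,"wy":0,"wz":0,"jaw":1.5}]'
```

```text
time_s: 15.95
tcp_pos: [482.9, -335.9, 8.3]
tool_rot: [180.0, -0.0, 6.6]
force: [0.4, -0.3, -3.0]
gripper_width: 20.6
grasp_force: 79.4
time_s: 16.15
tcp_pos: [482.8, -335.8, 7.3]
tool_rot: [180.0, -0.0, 6.6]
force: [-0.3, -0.4, -2.2]
gripper_width: 20.5
grasp_force: 79.4
```

Weight is still carried, so go down a few mm more.

```bash
python3 -m jog '[{"x":0,"y":0,"z":0.2,"wx":0,"wy":0,"wz":0,"jaw":1.5},{"x":0,"y":0,"z":0.4,"wx":0,"wy":0,"wz":0,"jaw":1.5},{"x":0,"y":0,"z":0.4,"wx":0,"wy":0,"wz":0,"jaw":1.5}]'; python3 -m jog '[{"x":0,"y":0,"z":0.1,"wx":0,"wy":0,"wz":0,"jaw":1.5},{"x":0,"y":0,"z":0.1,"wx":0,"wy":0,"wz":0,"jaw":1.5}]'
```

```text
time_s: 16.45
tcp_pos: [482.4, -335.5, 2.7]
tool_rot: [-180.0, 0.0, 6.6]
force: [-0.4, 0.5, -2.8]
gripper_width: 20.6
grasp_force: 79.4
time_s: 16.65
tcp_pos: [482.7, -335.6, 2.0]
tool_rot: [-180.0, 0.0, 6.6]
force: [0.4, -0.4, -1.6]
gripper_width: 20.8
grasp_force: 79.4
```

```bash
python3 -m jog '[{"x":0,"y":0,"z":0,"wx":0,"wy":0,"wz":0,"jaw":2.5},{"x":0,"y":0,"z":0,"wx":0,"wy":0,"wz":0,"jaw":3.5},{"x":0,"y":0,"z":0,"wx":0,"wy":0,"wz":0,"jaw":4.5},{"x":0,"y":0,"z":0,"wx":0,"wy":0,"wz":0,"jaw":5},{"x":0,"y":0,"z":-1,"wx":0,"wy":0,"wz":0,"jaw":5},{"x":0,"y":0,"z":-3,"wx":0,"wy":0,"wz":0,"jaw":5},{"x":0,"y":0,"z":-7,"wx":0,"wy":0,"wz":0,"jaw":5},{"x":0,"y":0,"z":-12,"wx":0,"wy":0,"wz":0,"jaw":5},{"x":0,"y":0,"z":-16,"wx":0,"wy":0,"wz":0,"jaw":5},{"x":0,"y":0,"z":-18,"wx":0,"wy":0,"wz":0,"jaw":5}]'; python3 -m jog '[{"x":0,"y":0,"z":0,"wx":0,"wy":0,"wz":0,"jaw":5},{"x":0,"y":0,"z":0,"wx":0,"wy":0,"wz":0,"jaw":5},{"x":0,"y":0,"z":0,"wx":0,"wy":0,"wz":0,"jaw":5}]';python3 -c "
from h import *
save(snap('scene'),'end.png')"
```

```text
time_s: 17.65
tcp_pos: [484.9, -337.5, 188.5]
tool_rot: [179.6, -0.3, 6.6]
force: [0.0, -0.5, -0.1]
gripper_width: 49.8
grasp_force: 0.0
time_s: 17.95
tcp_pos: [481.6, -334.7, 180.1]
tool_rot: [-179.8, 0.1, 6.6]
force: [0.6, -0.1, -0.1]
gripper_width: 49.8
grasp_force: 0.0
```

View pics/end.png

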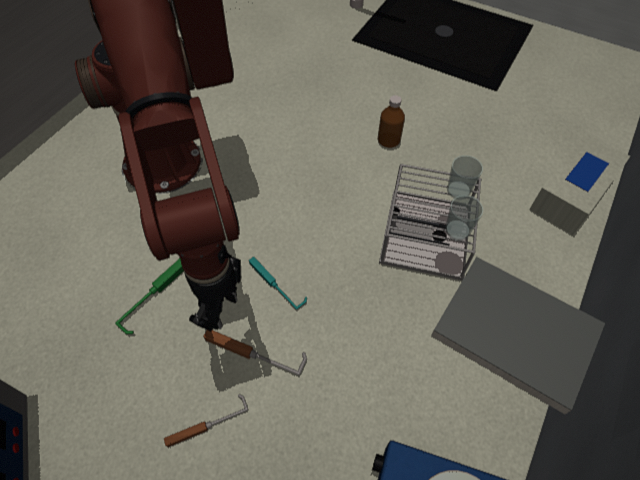

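The rod lies flat at (228,343) to (303,360), clear of the rack. The bolt is open with its knob at (396,210), and the bottle and beakers are where they were.

```bash
python3 -c "
from station import bot
print(bot.close_job())"
```

```text
the job is handed in; nothing more can be done
None
```

Job handed in at about 18 s of the 58 s allowed: the bolt was drawn open to its stop with the hooked rod, the rod lies flat on the bench clear of the rack, and the beakers and bottle look undisturbed in the final picture.

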